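# Gauge two mould seams with a spacer blade and swing the chute to the one that takes it

## Task

One of the two plaster moulds on the board has a seam set for the spacer blade, the other is clamped too tight: find out by sliding the blade gently into the seams from the front, without forcing it, and leave it standing in the seam that takes it, pushed fully home with its grip against the mould. Then swing the filling chute round the shorter way until it points at the middle of that mould, and let go. Leave the cup, the bird figure and the loose plaster balls where they are.

Things in the scene. Friction and masses are not known exactly. Their poses are not given: they have to be found in the camera images.
- blade: Spacer blade standing on the bench right of the board, 0.16 kg: wooden grip block 50 long (x = -50 to 0) x 30 wide x 60 high, and an aluminium blade 75 long ahead of it, 8 thick (4 at the last 6), 40 high, undersides level. Origin: on the underside, in the plane of the grip's front face, mid-width. x points along the blade to its tip, z up.
- mould_a: One of two outwardly alike two-part plaster moulds, 110 long (x) x 110 wide (y) x 60 high, fixed on the board, front (-x face) to the robot. Origin: centre of its underside, on the board's top. An upright seam between its halves runs along its x axis at y = 0, full height and length, open at top and front. Either mould may be the one that takes the blade.
- mould_b: The other of two outwardly alike two-part plaster moulds, 110 long (x) x 110 wide (y) x 60 high, fixed on the board, front (-x face) to the robot. Origin: centre of its underside, on the board's top. An upright seam between its halves runs along its x axis at y = 0, full height and length, open at top and front. Either mould may be the one that takes the blade.
- mouth_a (a point): Middle of the seam's mouth, on the board, in the mould's front face (x = -55). Mouth 20 wide, narrowing over 15 to the seam. In one mould (either: feel which) the seam is 7 wide and its halves give up to 5 each against 2 N springs: the blade slides home with 2 to 6 N of drag. In the other the halves are fast, 5 apart: the blade stops dead with its tip 16 to 20 past the mouth.
- mouth_b (a point): Middle of the seam's mouth, on the board, in the mould's front face (x = -55). Mouth 20 wide, narrowing over 15 to the seam. In one mould (either: feel which) the seam is 7 wide and its halves give up to 5 each against 2 N springs: the blade slides home with 2 to 6 N of drag. In the other the halves are fast, 5 apart: the blade stops dead with its tip 16 to 20 past the mouth.
- board: Fixed plywood casting board, 300 (x) x 460 (y) x 12 thick, lying on the bench; moulds, chute pedestal and one ball stand on it. Origin: centre of its underside; its top is 12 above the bench.
- chute: Filling chute: steel trough, open at the top and far end, turning endlessly about a vertical axis. Origin: on that axis, underside of the floor, 77 above the board's top; x points along it to the open end, 115 from the axis. 56 wide outside, 50 inside, floor 3 thick, walls up to 26 above the origin. From 35 behind the axis to 5 ahead of it a hood 40 high covers it.
- chute_tip (a point): Middle of the chute's open end, 110 ahead of the turning axis, on the trough floor. The chute starts pointing roughly towards the robot, swings clear above moulds and ball, and stays where left; turning it takes about 0.1 N m, so it can be pushed by a wall, from inside or outside.
- pedestal: Fixed round steel pedestal that carries the chute, 76 high, foot 96 across, on the board between the moulds and nearer the robot. Origin: centre of its underside, on the turning axis.
- ball_mid: Bystander: loose whitish plaster ball, 72 across, with a small flat underside, standing on the board between and behind the chute and moulds. Origin: underside.
- ball_side: Bystander: the like ball, on the bench ahead of the blade, right of the board. Origin: underside.
- ball_far: Bystander: the like ball, on the bench left of the board. Origin: underside.
- bird: Bystander: plaster bird figure, 160 high, 84 across, loose, left of the board. Origin: centre of its underside.
- cup: Bystander: loose white cup, 76 across, 90 high, left of the board. Origin: centre of its underside.
Mind the look-alikes: they are no part of the job. Of the things that look like the blade, take the one that is farthest to the robot's left at the start.

How it is judged:
By the outcome, as a careful person would: the job done as asked, in the order asked, and still so for the second after the job is handed in, with the robot touching nothing.
It also fails if it takes over 72 s, if anything falls off the work surface, if the arm or the gripper's body presses on something with over 40 N, if the wrist force passes 120 N, or if a joint passes its speed limit or range.

## Robot

A 6-joint arm with a two-finger parallel gripper is mounted at the origin on the work surface. World frame = base frame: x ahead of the robot, y to its left, z up, the work surface at z = 0. Lengths are in mm, angles in rad, forces in N, time in s.
With the tool pointing down it reaches from about 350 to 975 mm from the base axis. Payload 7.1 kg.
Tool frame: the origin (TCP) lies between the finger pads; the fingertips stand 19 mm ahead of it and the grasp point (between the pads) is the TCP (ctrl.tcp_to_tips is the distance from the TCP to the fingertips, in mm); z points along the fingers, y is the line along which they close (so a half turn about z gives the same grasp; the last joint's range is limited). The gripper opens to 88 mm and grips with 3 to 60 N. Pads are 20 mm wide; open, the fingers measure 115 mm over their backs; the gripper's body (75 mm by 178 mm) begins 61 mm behind the grasp point.
Start: joints at [1.257, 0.423, 1.63, -0, 1.089, -0.019], TCP at [181.561, 598.031, 241.675] pointing down, gripper open.
Joint ranges: [-3, 3], [-0.9, 2.11], [0.09, 2.58], [-1.31, 4.45], [0.11, 2.69], [-2.54, 2.54]. Speed limits (rad/s): [2.39, 2.39, 3.01, 3.14, 3.14, 3.14].

## Interface

Orientations are given as a rotation vector (axis times angle).
In Python, from workcell import status, optics, ctrl gives the robot as it stands. The module is installed in compiled form; this text tells all that it offers.
- The arm moves only by the shell command python3 -m inch 'ROWS'. ROWS is JSON, a list that holds one entry, the list of rows, each a list of 7 numbers: the shift along the tool's x, y, z in mm, then the turn, a rotation vector about the tool's x, y, z in rad, then the opening in per cent of the stroke, from 0 (shut) to 100 (fully open). A call has 1 to 20 rows; each row is the pose to reach, as a shift and turn from the pose commanded when the call began, along the tool's axes at that moment; what a row does not reach only later rows make up. A row lasts 1/10 s, in which the tool goes at most 50 mm and 8.59 degrees, less where a joint would pass 70% of its speed; a pose out of reach is approached as far as the arm can. A call with a gripper value outside its range is refused whole. The fingers move at their own pace and stop on an object; the grip force is fixed at half the most. Time passes only in rows, so rows that repeat a pose let the fingers close. It gives the time, the measured TCP pose, the force, the opening and the grip force at its end, in the units of the state.
- status.get_obs(): the state, without advancing time (a new reading comes with each control period).
- optics.get_image(name): name is "scene" or "top" or "wrist"; returns a dict with "frame" (420x560x3 uint8, red, green, blue), "fx", "fy", "cx", "cy" (pixels), "rvec" (rotation vector, rad) and "tvec" (3), from world to camera coordinates, as OpenCV has them; the wrist camera has in their place "hand_eye" (4x4, takes a point from camera to tool coordinates, whose origin is the TCP and whose axes are the flange's). Camera axes: x right, y down, z forward; pixel columns grow to the right and rows downward; lengths in mm; the calibration is good to about 2 mm. A picture is of the moment at which its call begins: read the wrist's pose just before it. There is no depth.
- ctrl.close_job(): hands the job in; it is judged then, once.
The state is a dict: "t": time; "qpos": joint angles; "qvel": joint speeds; "joint_torque": joint torques, N m; "ee_pos": TCP position; "orientation": TCP orientation; "ft_force": force on the tool from outside, world axes, zero at the start; "moment": the same for the moment, N m; "width": finger opening in mm; "grasp_force": force on a finger pad.
Only numpy, scipy, OpenCV 4.12 (cv2) and the standard library are available. Lean on these libraries where they do the work, as an engineer would, in place of code of your own. Each camera call takes 0.05 s, during which the arm holds its last target. There are 200 camera calls.

## Working session

There is one attempt and no reset: what is moved stays moved. The work goes in short steps, Python scripts to look and compute and a shell command to move; the robot and the scene stay as the last step left them, time stands still between calls to the robot, and variables do not carry over. Pictures are saved under pics/ and viewed, at most 10 in all, crops included, and the job is handed in when it is done.

```bash
mkdir -p pics; python3 - <<'E'
from workcell import status, optics, ctrl
import cv2,pickle
o=status.get_obs();print({k:(v if not hasattr(v,'round') else v) for k,v in o.items()})
for n in("scene","top"):
    d=optics.get_image(n);pickle.dump(d,open(f"pics/{n}.pkl","wb"))
    cv2.imwrite(f"pics/{n}.png",d["frame"][:,:,::-1]);print(n,d["fx"],d["fy"],d["cx"],d["cy"],d["rvec"],d["tvec"])
E
```

```text
{'t': 0.0, 'qpos': array([ 1.25702602e+00,  4.23831042e-01,  1.63065593e+00, -1.40648887e-05,
        1.08860228e+00, -1.90443910e-02]), 'qvel': array([ 1.47683337e-03, -1.37177398e-03, -5.51669988e-04,  6.76296880e-05,
       -1.29091736e-04, -3.33330886e-04]), 'joint_torque': array([ 2.66929537e-04, -5.44630373e+01, -2.73666680e+01,  6.42859284e-02,
        2.27829331e-02, -1.02446058e-04]), 'ee_pos': array([181.39630977, 597.56381967, 240.92117759]), 'orientation': array([-4.61235763e-01, -3.10731077e+00,  2.32144845e-03]), 'ft_force': array([ 0.53940549, -0.13169111,  0.11685997]), 'moment': array([ 0.00168878, -0.07130166,  0.01007702]), 'grasp_force': 0.0, 'width': 87.69468808691698}
scene 473.6576341303686 473.6576341303686 283.45146925919585 201.4846133245798 [ 2.04659116  1.56196891 -0.55441998] [-105.43150208 -353.8971457  1787.27180588]
top 447.68887618478476 447.68887618478476 278.7004386154162 215.57618925866979 [ 2.12964575 -2.18123376  0.14820912] [ -43.55366828  541.55598995 1566.70338715]
```

View pics/scene.png

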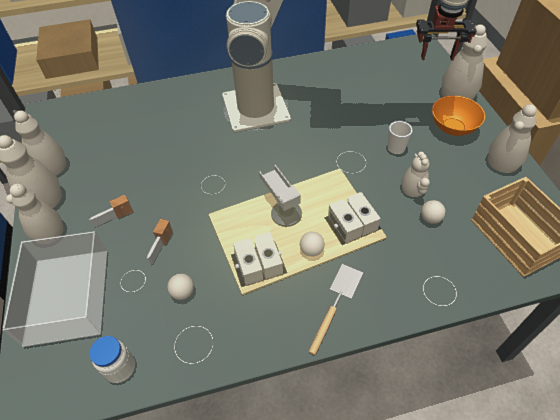

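View pics/top.png

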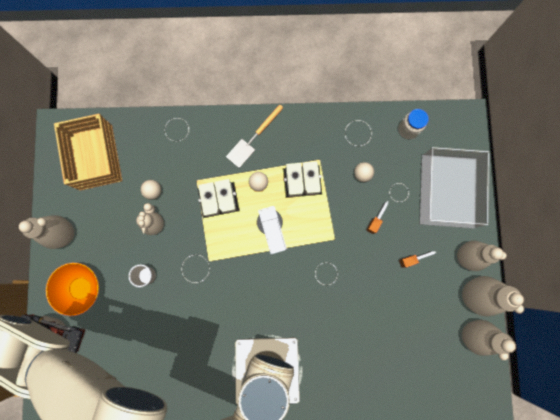

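Scene shows both blades: (160,235) and (118,208). Top shows the blades at (378,217) and (418,258), the moulds at (217,196) and (303,180), and the chute at (272,230) pointing down towards the robot. The leftmost blade, the one I need, is at top (378,217).

```bash
cat > h.py <<'E'
import numpy as np,cv2,pickle
from scipy.spatial.transform import Rotation as R
def load(n): return pickle.load(open(f"pics/{n}.pkl","rb"))
def cam(d):
    """camera->world R, centre"""
    if "rvec" in d:
        r=R.from_rotvec(np.ravel(d["rvec"])).as_matrix().T; return r,-r@np.ravel(d["tvec"])
    T=np.eye(4);T[:3,:3]=R.from_rotvec(d["ori"]).as_matrix();T[:3,3]=d["pos"]
    M=T@np.array(d["hand_eye"]);return M[:3,:3],M[:3,3]
def ray(d,p):
    r,c=cam(d);v=r@np.array([(p[0]-d["cx"])/d["fx"],(p[1]-d["cy"])/d["fy"],1]);return c,v/np.linalg.norm(v)
def onz(d,p,z):
    c,v=ray(d,p);return c+v*(z-c[2])/v[2]
def tri(obs):
    A=0;b=0
    for d,p in obs:
        c,v=ray(d,p);P=np.eye(3)-np.outer(v,v);A=A+P;b=b+P@c
    x=np.linalg.solve(A,b);return x,[round(float(np.linalg.norm(np.cross(x-ray(d,p)[0],ray(d,p)[1]))),1) for d,p in obs]
def proj(d,X):
    r,c=cam(d);q=r.T@(np.array(X)-c);return np.array([q[0]/q[2]*d["fx"]+d["cx"],q[1]/q[2]*d["fy"]+d["cy"]])
def wrist(n):
    from workcell import status,optics
    o=status.get_obs();d=optics.get_image("wrist");d=dict(d,pos=o["ee_pos"],ori=o["orientation"])
    pickle.dump(d,open(f"pics/{n}.pkl","wb"));cv2.imwrite(f"pics/{n}.png",d["frame"][:,:,::-1]);return d
def shift(o,X,ori=None):
    """tool-frame shift+turn to reach world X, ori"""
    r=R.from_rotvec(o["orientation"]);s=r.inv().apply(np.array(X)-o["ee_pos"])
    t=(r.inv()*ori).as_rotvec() if ori is not None else None
    return s.round(1),t
E
python3 - <<'E'
from h import *
t=load("top");s=load("scene")
for n,p,z in[("grip",(375,226),60),("tip",(387,203),40),("mA c",(217,197),72),("mB c",(303,180),72),("ball",(259,181),48),("ped/chute hood",(266,213),115),("chute end",(276,247),90),("b corner",(198,164+13),12),("bcorner2",(332,240),12)]:
    print(n,onz(t,p,z).round())
print(tri([(t,(375,226)),(s,(163,229))]))
a=cv2.resize(t["frame"][150:262,190:400],None,fx=3.6,fy=3.6,interpolation=2)
cv2.imwrite("pics/c1.png",a[:,:,::-1])
from workcell import optics
print(np.array(optics.get_image("wrist")["hand_eye"]).round(3))
E
```

```text
grip [ 492. -394.   60.]
tip [ 576. -446.   40.]
mA c [607. 159.  72.]
mB c [ 660. -145.   72.]
ball [666.  11.  48.]
ped/chute hood [540. -13. 115.]
chute end [425. -44.  90.]
b corner [693. 236.  12.]
bcorner2 [ 450. -247.   12.]
(array([ 494.3051091 , -394.86622622,   41.68290451]), [3.2, 3.2])
[[   0.      -0.967   -0.253   69.77 ]
 [   1.       0.      -0.       0.37 ]
 [   0.      -0.253    0.967 -142.877]
 [   0.       0.       0.       1.   ]]
```

View pics/c1.png

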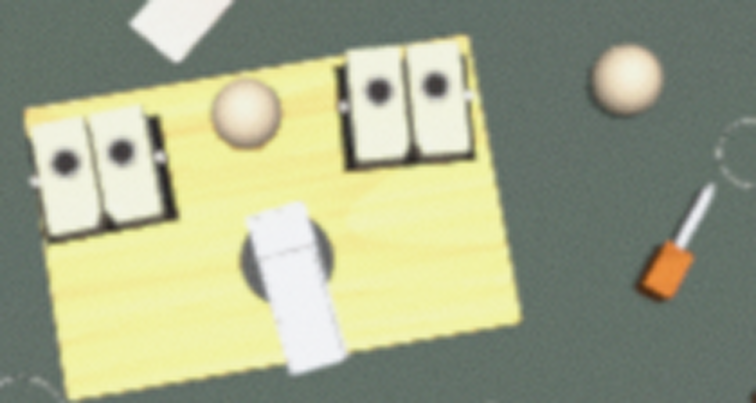

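The crop shows both seams as front notches, at crop (106,222) on the left mould and (411,158) on the right. The chute end is near (318,365), and the blade grip is at (666,272) with its tip at (711,186). Next I'll move the wrist camera over the board.

```bash
python3 -m inch '[[[-500,-410,-60,0,0,-0.3,100],[-500,-410,-60,0,0,-0.3,100],[-500,-410,-60,0,0,-0.3,100],[-500,-410,-60,0,0,-0.3,100],[-500,-410,-60,0,0,-0.3,100],[-500,-410,-60,0,0,-0.3,100],[-500,-410,-60,0,0,-0.3,100],[-500,-410,-60,0,0,-0.3,100],[-500,-410,-60,0,0,-0.3,100],[-500,-410,-60,0,0,-0.3,100],[-500,-410,-60,0,0,-0.3,100],[-500,-410,-60,0,0,-0.3,100],[-500,-410,-60,0,0,-0.3,100],[-500,-410,-60,0,0,-0.3,100],[-500,-410,-60,0,0,-0.3,100],[-500,-410,-60,0,0,-0.3,100],[-500,-410,-60,0,0,-0.3,100],[-500,-410,-60,0,0,-0.3,100]]]'; python3 -c "
from h import *
d=wrist('w1');print(d['pos'],d['ori'],d['fx'],d['cx'],d['cy'])"
```

```text
t: 1.95
ee_pos: [540.3, 61.6, 301.6]
orientation: [0.011, -3.141, -0.0]
ft_force: [-0.3, -0.3, -0.2]
width: 87.8
grasp_force: 0.0
[540.28424156  61.56664587 301.64657632] [ 1.10867552e-02 -3.14132093e+00 -6.87264466e-05] 372.3318572598685 276.95143383008457 209.8362755041122
```

```bash
python3 -m inch '[[[0,-170,0,0,0,0,100],[0,-170,0,0,0,0,100],[0,-170,0,0,0,0,100],[0,-170,0,0,0,0,100],[0,-170,0,0,0,0,100],[0,-170,0,0,0,0,100],[0,-170,0,0,0,0,100]]]'; python3 -c "
from h import *
d=wrist('w2');print(d['pos'],d['ori'])
a=load('w1')
m=np.vstack([a['frame'][140:420,:],d['frame'][140:420,:]]);cv2.imwrite('pics/c2.png',cv2.resize(m[:,:,::-1],None,fx=1.07,fy=1.07))"
```

```text
t: 2.7
ee_pos: [541.7, -108.2, 301.6]
orientation: [0.01, -3.141, -0.001]
ft_force: [0.5, 0.7, 0.1]
width: 87.7
grasp_force: 0.0
[ 541.71448276 -108.23455496  301.64785485] [ 1.02530381e-02 -3.14141575e+00 -5.06234162e-04]
```

View pics/c2.png

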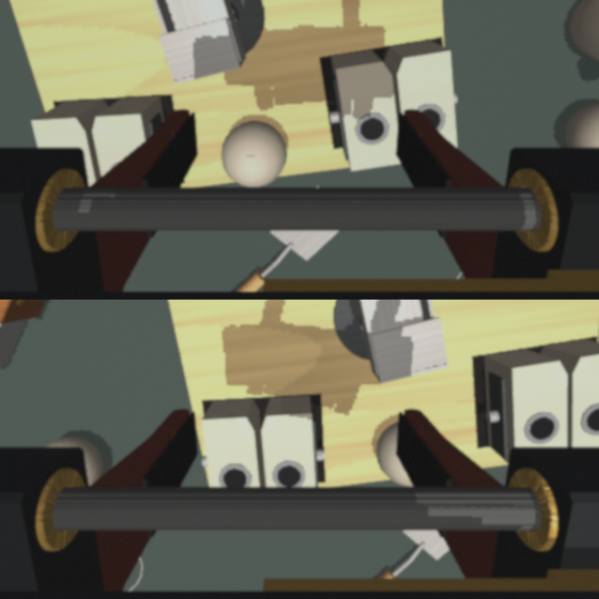

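The upper half is w1 and the lower is w2. They show the right mould's seam at about (262,430) in the lower view and the left mould's at about (397,75) in the upper. I need a zoom for precise pixels.

```bash
python3 - <<'E'
from h import *
a=load('w1')['frame'];b=load('w2')['frame']
def c(f,u,v): 
    g=cv2.resize(f[v:v+100,u:u+133],(400,300),interpolation=cv2.INTER_CUBIC);return np.clip(g.astype(float)*1.2,0,255)
m=np.vstack([np.hstack([c(a,297,175),c(a,25,222)]),np.hstack([c(b,427,175),c(b,180,222)])])
cv2.imwrite('pics/c3.png',m[:,:,::-1])
E
```

```text
[ WARN:0@0.276] global loadsave.cpp:1063 imwrite_ Unsupported depth image for selected encoder is fallbacked to CV_8U.
```

View pics/c3.png

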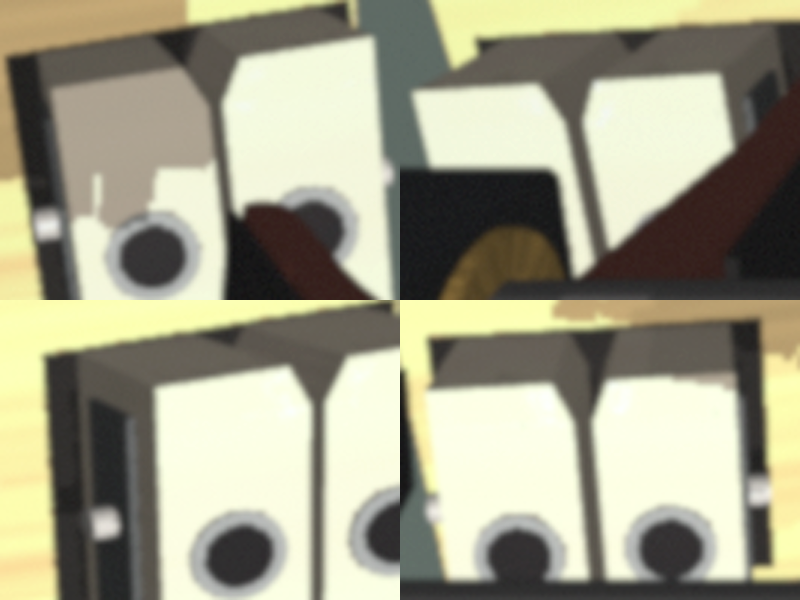

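The four crops show the notch corners and throats of both mould tops clearly. Left mould: notch (183,66)/(241,57) in w1 and (290,366)/(346,355) in w2. Right mould: notch (540,84)/(594,80) in w1 and (553,384)/(606,382) in w2.

```bash
python3 - <<'E'
from h import *
a=load('w1');b=load('w2')
def P(p,T,o): return ((p[0]-T[0])/3.0075+o[0],(p[1]-T[1])/3+o[1])
T={'wL1':((0,0),(297,175),a),'wR1':((400,0),(25,222),a),'wL2':((0,300),(427,175),b),'wR2':((400,300),(180,222),b)}
pts={'L':{'nl':((183,66),(290,366)),'nr':((241,57),(346,355)),'tl':((213,104),(312,403)),'tr':((222,101),(325,402)),'fl':((50,90),(155,386))},
'R':{'nl':((540,84),(553,384)),'nr':((594,80),(606,382)),'tl':((568,123),(575,420)),'tr':((583,121),(593,417)),'fl':((412,92),(428,390)),'fr':((722,73),(735,378))}}
for m in 'LR':
    out={}
    for k,(p1,p2) in pts[m].items():
        q=[]
        for p,s in((p1,'1'),(p2,'2')):
            t=T['w'+m+s];q.append((t[2],P(p,t[0],t[1])))
        x,e=tri(q);out[k]=x;print(m,k,x.round(1),e,'z72:',onz(*q[0],72)[:2].round(1),onz(*q[1],72)[:2].round(1))
# seam lines far ends at z72
for m,s,p in(('L','1',(0,0)),):pass
for n,t,c in(('L2',T['wL2'],(318.5,600)),('R2',T['wR2'],(597,580)),('L1?',T['wL1'],(232,180)),('R1',T['wR1'],(600,245))):
    print(n,onz(t[2],P(c,t[0],t[1]),72).round(1))
t=load('top')
for n,p in(('hood back L',(248,216)),('hood back R',(304,202)),('hoodfront seamL',(260,258)),('seamR',(313,245)),('end L',(291,374)),('end R',(346,354))):
    u=(p[0]/3.6+190,p[1]/3.6+150);print(n,onz(t,u,129 if 'hood' in n or 'seam' in n else 115).round())
for n,p in(('grip bl',(638,286)),('br',(672,300)),('fr',(693,254)),('fl',(664,243)),('tip',(711,186))):
    u=(p[0]/3.6+190,p[1]/3.6+150);print(n,onz(t,u,60 if n!='tip' else 40).round())
E
```

```text
L nl [554.1 145.2  72. ] [0.2, 0.2] z72: [553.9 145.2] [554.3 145.2]
L nr [551.  165.4  69.6] [0.2, 0.2] z72: [550.6 164.7] [550.3 163.6]
L tl [568.  157.1  69.2] [0.0, 0.0] z72: [567.2 156.4] [567.3 155.1]
L tr [566.5 159.4  72. ] [0.4, 0.4] z72: [566.1 159.4] [566.9 159.5]
L fl [562.  100.1  72.4] [0.5, 0.5] z72: [562.7 100.1] [561.6 100.2]
R nl [ 614.1 -156.2   71.5] [0.1, 0.1] z72: [ 613.8 -155.9] [ 614.  -156.1]
R nr [ 613.2 -137.4   70.5] [0.5, 0.5] z72: [ 612.2 -136.6] [ 613.2 -137.3]
R tl [ 629.  -148.8   70.1] [0.4, 0.4] z72: [ 628.6 -147.8] [ 627.7 -148.6]
R tr [ 627.1 -142.1   72.2] [0.6, 0.6] z72: [ 627.8 -142.4] [ 626.5 -142.1]
R fl [ 616.  -199.9   74.4] [0.3, 0.3] z72: [ 617.2 -201.6] [ 616.6 -200.4]
R fr [610.7 -91.7  70.9] [1.0, 1.0] z72: [609.2 -91.1] [611.4 -91.7]
L2 [640.7 170.6  72. ]
R2 [ 691.6 -141.7   72. ]
L1? [594.7 164.9  72. ]
R1 [ 676.9 -142.1   72. ]
hood back L [549.  11. 129.]
hood back R [561. -42. 129.]
hoodfront seamL [509.   0. 129.]
seamR [520. -50. 129.]
end L [401. -26. 115.]
end R [418. -78. 115.]
grip bl [ 481. -366.   60.]
br [ 466. -399.   60.]
fr [ 511. -422.   60.]
fl [ 522. -394.   60.]
tip [ 581. -448.   40.]
```

Triangulated tops come out at z≈70–72, as they should, and the mould poses agree. Next are two close views of the blade.

```bash
python3 -m inch '[[[52,-230,0,0,0,0.557,100],[52,-230,0,0,0,0.557,100],[52,-230,0,0,0,0.557,100],[52,-230,0,0,0,0.557,100],[52,-230,0,0,0,0.557,100],[52,-230,0,0,0,0.557,100],[52,-230,0,0,0,0.557,100],[52,-230,0,0,0,0.557,100]]]'; python3 -c "
from h import *
d=wrist('w3');print(d['pos'],d['ori'])"
python3 -m inch '[[[-54,-60,40,0,0,0,100],[-54,-60,40,0,0,0,100],[-54,-60,40,0,0,0,100],[-54,-60,40,0,0,0,100],[-54,-60,40,0,0,0,100]]]'; python3 - <<'E'
from h import *
d=wrist('w4');print(d['pos'],d['ori'])
m=[]
for n in('w3','w4'):
    d=load(n);u,v=proj(d,(500,-398,60));u=int(np.clip(u-65,0,426));v=int(np.clip(v-75,0,270));print(n,u,v)
    m.append(cv2.resize(d['frame'][v:v+150,u:u+133],(400,450),interpolation=cv2.INTER_CUBIC))
cv2.imwrite('pics/c4.png',np.hstack(m)[:,:,::-1])
E
```

```text
t: 3.55
ee_pos: [491.4, -338.1, 301.6]
orientation: [-0.853, -3.023, -0.001]
ft_force: [-0.3, 0.5, 0.6]
width: 87.8
grasp_force: 0.0
[ 491.43597857 -338.12437432  301.55169964] [-8.53005131e-01 -3.02310653e+00 -8.60558534e-04]
t: 4.1
ee_pos: [506.0, -417.7, 262.3]
orientation: [0.853, 3.023, 0.0]
ft_force: [0.6, 0.7, 0.2]
width: 87.8
grasp_force: 0.0
[ 505.97094323 -417.69129239  262.32963794] [8.53498490e-01 3.02313416e+00 2.77762072e-04]
w3 168 142
w4 226 97
```

View pics/c4.png

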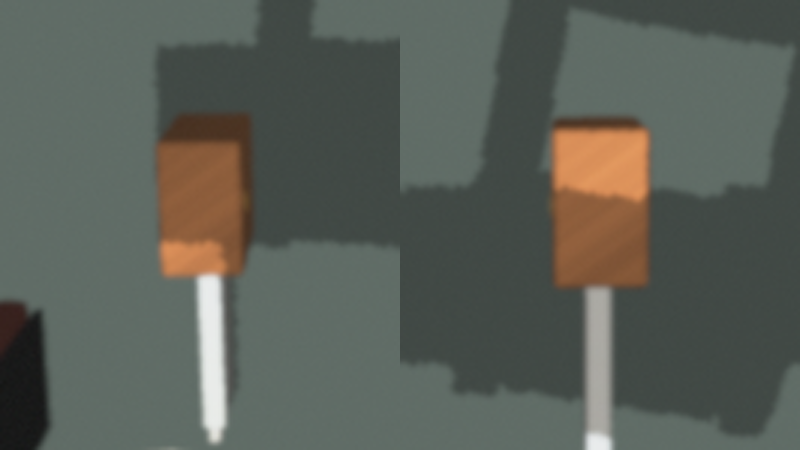

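The left tile is w3, with the grip-top corners at (156,142), (240,143), (244,276) and (162,276). The right tile is w4, with corners at (553,129), (649,129), (649,287) and (554,287). The grip is aligned with the camera.

```bash
python3 - <<'E'
from h import *
from workcell import status
a=load('w3');b=load('w4');X=[]
for p,q in(((156,142),(553,129)),((240,143),(649,129)),((244,276),(649,287)),((162,276),(554,287))):
    x,e=tri([(a,(p[0]/3.0075+168,p[1]/3+142)),(b,((q[0]-400)/3.0075+226,q[1]/3+97))]);X.append(x);print(x.round(1),e)
X=np.array(X);c=X.mean(0);v=X[2]+X[3]-X[0]-X[1]
yaw=np.arctan2(v[1],v[0]);print('centre',c.round(1),'yaw',np.degrees(yaw),'len',np.linalg.norm(v)/2,'wid',np.linalg.norm(X[0]-X[1]))
g=c[:2]+3*v[:2]/np.linalg.norm(v);print('grasp',g)
o=status.get_obs();r=R.from_matrix(np.array([[-np.cos(yaw),-np.sin(yaw),0],[-np.sin(yaw),np.cos(yaw),0],[0,0,-1.]]).T)
print(shift(o,[*g,45],r))
E
```

```text
[ 467.4 -393.9   58.1] [0.0, 0.0]
[ 482.9 -368.9   58.4] [0.2, 0.2]
[ 524.9 -393.8   60.3] [0.0, 0.0]
[ 509.6 -419.4   59. ] [0.1, 0.1]
centre [ 496.2 -394.    59. ] yaw -30.860075995819642 len 49.06245024619669 wid 29.42090809785015
grasp [ 498.82083278 -395.55272398]
(array([ 17.9,  15.2, 217.6]), array([ 0.00011419,  0.00075539, -0.01166789]))
```

```bash
python3 -m inch '[[[18,15,80,0,0,-0.012,100],[18,15,120,0,0,-0.012,100],[18,15,150,0,0,-0.012,100],[18,15,180,0,0,-0.012,100],[18,15,200,0,0,-0.012,100],[18,15,210,0,0,-0.012,100],[18,15,217,0,0,-0.012,100],[18,15,217,0,0,-0.012,100],[18,15,217,0,0,-0.012,100],[18,15,217,0,0,-0.012,100]]]'; python3 -c "
from workcell import status
o=status.get_obs();print(o['ee_pos'],o['orientation'],o['qpos'],o['ft_force'])"
```

```text
t: 5.15
ee_pos: [498.7, -397.5, 46.1]
orientation: [0.837, 3.026, -0.001]
ft_force: [-0.2, -0.3, -0.0]
width: 88.1
grasp_force: 0.0
[ 498.71507434 -397.53719819   46.0655446 ] [ 8.37097829e-01  3.02593920e+00 -1.38719102e-03] [-6.91649613e-01  6.98545875e-01  1.69041477e+00  1.82482756e-05
  7.50445626e-01 -1.72267751e+00] [-0.21644995 -0.31611687 -0.00671354]
```

```bash
python3 -m inch '[[[1,1.7,1,0,0,0,100],[1,1.7,1,0,0,0,100],[1,1.7,1,0,0,0,0],[1,1.7,1,0,0,0,0],[1,1.7,1,0,0,0,0],[1,1.7,1,0,0,0,0],[1,1.7,1,0,0,0,0],[1,1.7,1,0,0,0,0],[1,1.7,1,0,0,0,0],[1,1.7,1,0,0,0,0],[1,1.7,1,0,0,0,0],[1,1.7,1,0,0,0,0]]]'; python3 -c "
from workcell import status
o=status.get_obs();print(o['ee_pos'],o['orientation'],o['ft_force'],o['moment'])"
```

```text
t: 6.35
ee_pos: [498.0, -395.1, 43.6]
orientation: [-0.838, -3.028, 0.0]
ft_force: [0.2, -0.8, -0.4]
width: 29.7
grasp_force: 30.0
[ 497.99491379 -395.06324387   43.64257822] [-8.37749928e-01 -3.02779619e+00  2.55688493e-05] [ 0.18397242 -0.81439053 -0.39576763] [-0.09272512  0.0594656   0.00584695]
```

```bash
cat > go.py <<'E'
import sys
from h import *
from workcell import status
x,y,z,yaw=map(float,sys.argv[1:5]);o=status.get_obs()
r=R.from_matrix(np.array([[-np.cos(yaw),-np.sin(yaw),0],[-np.sin(yaw),np.cos(yaw),0],[0,0,-1.]]).T)
s,t=shift(o,[x,y,z],r);print(o['t'],o['ee_pos'].round(1),'F',o['ft_force'].round(1),'shift',s,'turn',t.round(4))
E
python3 go.py 508.2 -152.7 90 0.056
```

```text
6.35 [ 498.  -395.1   43.6] F [ 0.2 -0.8 -0.4] shift [115.8 213.1 -46.4] turn [-0.     -0.     -0.5959]
```

```bash
python3 -m inch '[[[0,0,-25,0,0,0,0],[0,0,-46,0,0,0,0],[116,213,-46,0,0,-0.596,0],[116,213,-46,0,0,-0.596,0],[116,213,-46,0,0,-0.596,0],[116,213,-46,0,0,-0.596,0],[116,213,-46,0,0,-0.596,0],[116,213,-46,0,0,-0.596,0],[116,213,-46,0,0,-0.596,0],[116,213,-46,0,0,-0.596,0],[116,213,-46,0,0,-0.596,0],[116,213,-46,0,0,-0.596,0]]]'; python3 go.py 508.2 -152.7 57.6 0.056; python3 -c "
from h import *
d=wrist('w5')
m=np.vstack([d['frame'][0:420]]);cv2.imwrite('pics/c5.png',m[:,:,::-1])
print(proj(d,(613.5,-146.8,72)))"
```

```text
t: 7.55
ee_pos: [507.9, -153.9, 89.6]
orientation: [-0.085, 3.14, -0.0]
ft_force: [-0.6, -0.0, -1.4]
width: 29.8
grasp_force: 30.0
7.55 [ 507.9 -153.9   89.6] F [-0.6 -0.  -1.4] shift [-0.3  1.2 32. ] turn [-0.0001  0.     -0.0017]
[278.23088771 450.46141817]
```

View pics/c5.png

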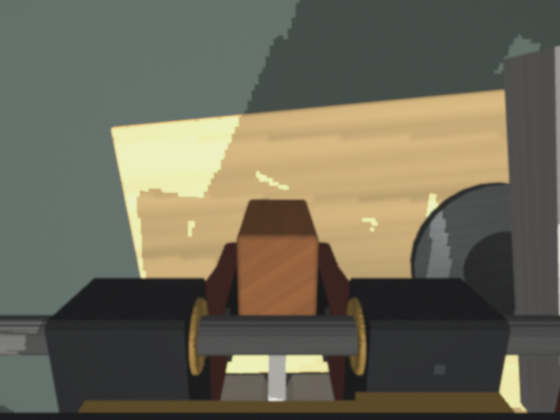

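The view shows the blade (277,385) centred over the gap between the mould halves. The chute wall at u≈510 lies beside and below the gripper body. I'll lower and enter gently.

```bash
python3 -m inch '[[[0,1.2,10,0,0,0,0],[0,1.2,20,0,0,0,0],[0,1.2,28,0,0,0,0],[0,1.2,31,0,0,0,0],[0,1.2,32,0,0,0,0],[0,1.2,32,0,0,0,0]]]'; python3 go.py 520 -152 57.6 0.056
```

```text
t: 8.2
ee_pos: [507.9, -151.5, 57.5]
orientation: [0.089, -3.14, -0.0]
ft_force: [-1.0, 1.0, -1.6]
width: 29.9
grasp_force: 30.0
8.2 [ 507.9 -151.5   57.5] F [-1.   1.  -1.6] shift [-12.   -1.2  -0.1] turn [ 0.0001 -0.0003  0.0004]
```

```bash
python3 -m inch '[[[-4,-1,0,0,0,0,0],[-8,-1,0,0,0,0,0],[-12,-1,0,0,0,0,0],[-15,-1,0,0,0,0,0],[-18,-1,0,0,0,0,0],[-18,-1,0,0,0,0,0]]]'; python3 go.py 520 -152 57.6 0.056;python3 -m inch '[[[-2,0,0,0,0,0,0],[-4,0,0,0,0,0,0],[-4,0,0,0,0,0,0]]]'; python3 go.py 520 -152 57.6 0.056
```

```text
t: 8.8
ee_pos: [526.5, -151.5, 57.8]
orientation: [-0.089, 3.14, -0.0]
ft_force: [-0.7, -0.1, -1.7]
width: 29.9
grasp_force: 30.0
8.8 [ 526.5 -151.5   57.8] F [-0.7 -0.1 -1.7] shift [ 6.5 -0.1  0.2] turn [-0.0002  0.0006  0.0004]
t: 9.1
ee_pos: [530.2, -151.3, 57.7]
orientation: [-0.088, 3.14, -0.0]
ft_force: [-1.5, -0.5, -2.6]
width: 29.7
grasp_force: 30.0
9.1 [ 530.2 -151.3   57.7] F [-1.5 -0.5 -2.6] shift [10.3 -0.1  0.1] turn [-0.0001  0.0003  0.0002]
```

```bash
python3 -m inch '[[[-1,0,0,0,0,0,0],[-2,0,0,0,0,0,0],[-2,0,0,0,0,0,0]]]';python3 -m inch '[[[-1,0,0,0,0,0,0],[-2,0,0,0,0,0,0],[-2,0,0,0,0,0,0]]]'; python3 go.py 520 -152 57.6 0.056
```

```text
t: 9.4
ee_pos: [532.1, -151.2, 57.7]
orientation: [-0.088, 3.14, -0.0]
ft_force: [-0.4, -0.6, -1.1]
width: 29.9
grasp_force: 30.0
t: 9.7
ee_pos: [533.7, -151.2, 57.6]
orientation: [0.088, -3.14, 0.0]
ft_force: [-1.3, -1.7, -1.6]
width: 30.4
grasp_force: 30.0
9.7 [ 533.7 -151.2   57.6] F [-1.3 -1.7 -1.6] shift [13.7 -0.1  0. ] turn [ 0.     -0.0006  0.    ]
```

```bash
python3 -m inch '[[[-1,0,0,0,0,0,0],[-2,0,0,0,0,0,0],[-2,0,0,0,0,0,0]]]'; python3 go.py 520 -152 57.6 0.056
```

```text
t: 10.0
ee_pos: [535.7, -151.0, 57.5]
orientation: [0.088, -3.14, -0.0]
ft_force: [-2.7, -2.0, -1.6]
width: 29.7
grasp_force: 30.0
10.0 [ 535.7 -151.    57.5] F [-2.7 -2.  -1.6] shift [15.7 -0.1 -0.1] turn [ 0.0001 -0.0007  0.0001]
```

```bash
python3 -m inch '[[[-1,0,0,0,0,0,0],[-2,0,0,0,0,0,0],[-2,0,0,0,0,0,0]]]'; python3 go.py 520 -152 57.6 0.056
```

```text
t: 10.3
ee_pos: [538.7, -150.9, 57.8]
orientation: [-0.088, 3.139, -0.001]
ft_force: [0.5, -1.7, -3.1]
width: 29.5
grasp_force: 30.0
10.3 [ 538.7 -150.9   57.8] F [ 0.5 -1.7 -3.1] shift [18.7 -0.   0.2] turn [-0.0004  0.0013  0.0002]
```

```bash
python3 -m inch '[[[-1,0,0,0,0,0,0],[-2,0,0,0,0,0,0],[-2,0,0,0,0,0,0]]]'; python3 go.py 520 -152 57.6 0.056
```

```text
t: 10.6
ee_pos: [540.4, -150.8, 57.8]
orientation: [-0.088, 3.14, -0.0]
ft_force: [-0.4, -2.9, -1.5]
width: 29.4
grasp_force: 30.0
10.6 [ 540.4 -150.8   57.8] F [-0.4 -2.9 -1.5] shift [20.4 -0.1  0.2] turn [-0.0002  0.0007  0.0002]
```

```bash
python3 -m inch '[[[-1,0,0,0,0,0,0],[-2,0,0,0,0,0,0],[-2,0,0,0,0,0,0]]]'; python3 go.py 520 -152 57.6 0.056
```

```text
t: 10.9
ee_pos: [542.1, -150.6, 57.7]
orientation: [-0.088, 3.14, -0.0]
ft_force: [-0.7, -2.3, -1.7]
width: 29.7
grasp_force: 30.0
10.9 [ 542.1 -150.6   57.7] F [-0.7 -2.3 -1.7] shift [22.2 -0.1  0.1] turn [-0.0001  0.0002  0.0002]
```

```bash
python3 -m inch '[[[-1,-0.4,0,0,0,0,0],[-3,-0.8,0,0,0,0,0],[-5,-0.8,0,0,0,0,0],[-5,-0.8,0,0,0,0,0]]]'; python3 go.py 520 -152 57.6 0.056
```

```text
t: 11.3
ee_pos: [547.0, -150.9, 57.5]
orientation: [0.089, -3.14, -0.0]
ft_force: [-1.3, -0.2, -3.7]
width: 29.9
grasp_force: 30.0
11.3 [ 547.  -150.9   57.5] F [-1.3 -0.2 -3.7] shift [27.   0.4 -0.1] turn [ 0.0003 -0.0005  0.0005]
```

```bash
python3 -m inch '[[[-2,0,0,0,0,0,0],[-4,0,0,0,0,0,0],[-6,0,0,0,0,0,0],[-6,0,0,0,0,0,0]]]'; python3 go.py 520 -152 57.6 0.056
```

```text
t: 11.7
ee_pos: [553.5, -150.8, 57.7]
orientation: [-0.088, 3.14, -0.0]
ft_force: [-0.5, 0.0, -3.5]
width: 29.5
grasp_force: 30.0
11.7 [ 553.5 -150.8   57.7] F [-0.5  0.  -3.5] shift [33.5  0.7  0.1] turn [-0.0001  0.0006  0.0003]
```

```bash
python3 -m inch '[[[-3,0,0,0,0,0,0],[-6,0,0,0,0,0,0],[-9,0,0,0,0,0,0],[-12,0,0,0,0,0,0],[-15,0,0,0,0,0,0],[-15,0,0,0,0,0,0]]]'; python3 go.py 520 -152 57.6 0.056
```

```text
t: 12.3
ee_pos: [568.8, -149.9, 57.7]
orientation: [-0.089, 3.139, -0.0]
ft_force: [0.7, -0.3, -3.6]
width: 29.6
grasp_force: 30.0
12.3 [ 568.8 -149.9   57.7] F [ 0.7 -0.3 -3.6] shift [48.8  0.7  0.1] turn [-0.0003  0.0011  0.0004]
```

```bash
python3 -m inch '[[[-3,0,0,0,0,0,0],[-6,0,0,0,0,0,0],[-9,0,0,0,0,0,0],[-12,0,0,0,0,0,0],[-15,0,0,0,0,0,0],[-15,0,0,0,0,0,0]]]'; python3 go.py 520 -152 57.6 0.056
```

```text
t: 12.9
ee_pos: [583.7, -149.1, 57.7]
orientation: [-0.088, 3.139, -0.0]
ft_force: [0.6, -1.1, -3.6]
width: 29.9
grasp_force: 30.0
12.9 [ 583.7 -149.1   57.7] F [ 0.6 -1.1 -3.6] shift [63.8  0.7  0.1] turn [-0.0003  0.0011  0.0003]
```

```bash
python3 -m inch '[[[-2,0,0,0,0,0,0],[-4,0,0,0,0,0,0],[-4,0,0,0,0,0,0]]]'; python3 -m inch '[[[-1,0,0,0,0,0,0],[-2,0,0,0,0,0,0],[-2,0,0,0,0,0,0]]]';python3 -c "
from h import *
d=wrist('w6');cv2.imwrite('pics/c6.png',cv2.resize(d['frame'][220:420,140:420,::-1],None,fx=2.8,fy=2.8,interpolation=2))"
```

```text
t: 13.2
ee_pos: [587.2, -148.9, 57.7]
orientation: [-0.088, 3.14, -0.0]
ft_force: [-0.8, 0.1, -1.9]
width: 29.8
grasp_force: 30.0
t: 13.5
ee_pos: [589.0, -148.7, 57.7]
orientation: [-0.088, 3.14, -0.0]
ft_force: [-1.2, -0.3, -1.5]
width: 30.0
grasp_force: 30.0
```

View pics/c6.png

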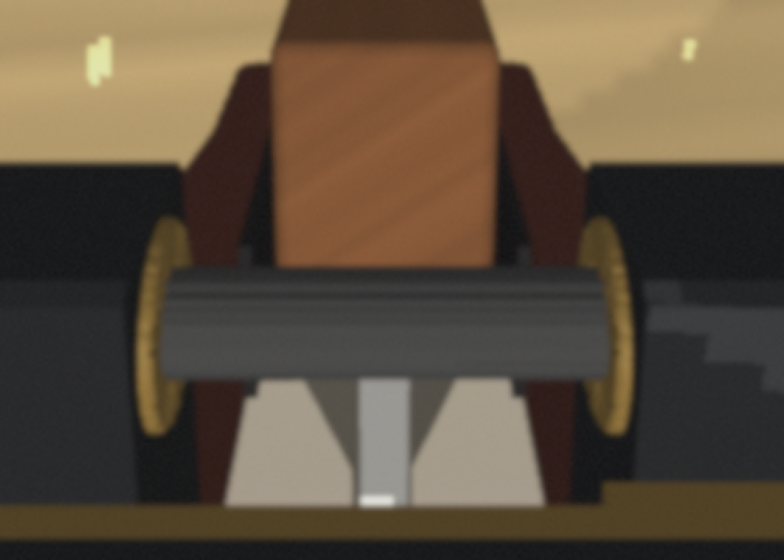

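The blade is inside the notch and seam (around (385,450)), straight, and it hasn't moved in the hand. I'll push on until the grip touches the mould.

```bash
python3 -m inch '[[[-1,0,0,0,0,0,0],[-2,0,0,0,0,0,0],[-2,0,0,0,0,0,0]]]'
```

```text
t: 13.85
ee_pos: [589.9, -148.6, 57.7]
orientation: [0.089, -3.138, -0.0]
ft_force: [-7.2, 0.4, 1.8]
width: 29.7
grasp_force: 30.0
```

```bash
python3 -m inch '[[[-0.5,0,0,0,0,0,0],[-1,0,0,0,0,0,0],[-1,0,0,0,0,0,0]]]'
```

```text
t: 14.15
ee_pos: [590.0, -148.5, 57.7]
orientation: [0.089, -3.136, -0.001]
ft_force: [-10.3, -0.7, 5.1]
width: 29.8
grasp_force: 30.0
```

```bash
python3 -m inch '[[[-0.5,0,0,0,0,0,0],[-1,0,0,0,0,0,0],[-1,0,0,0,0,0,0]]]'
```

```text
t: 14.45
ee_pos: [590.1, -148.4, 57.7]
orientation: [0.089, -3.135, -0.001]
ft_force: [-13.8, -1.4, 6.6]
width: 29.9
grasp_force: 30.0
```

Hard contact at the expected place (x≈590). I'll ease the push, lower to the board, and release.

```bash
python3 -m inch '[[[1.5,0,0,0,0,0,0],[1.5,0,1,0,0,0,0],[1.5,0,1.5,0,0,0,0],[1.5,0,1.5,0,0,0,0]]]'; python3 -m inch '[[[0,0,0.7,0,0,0,0],[0,0,0.7,0,0,0,0]]]'
```

```text
t: 14.85
ee_pos: [590.0, -148.6, 56.4]
orientation: [0.089, -3.138, -0.001]
ft_force: [-9.1, -0.4, 4.6]
width: 29.7
grasp_force: 30.0
t: 15.05
ee_pos: [590.0, -148.6, 55.8]
orientation: [0.089, -3.138, -0.001]
ft_force: [-8.5, -0.8, 6.1]
width: 30.0
grasp_force: 30.0
```

```bash
python3 -m inch '[[[0,0,0,0,0,0,20],[0,0,0,0,0,0,60],[0,0,0,0,0,0,90],[0,0,0,0,0,0,90],[0,0,0,0,0,0,90],[0,0,-10,0,0,0,90],[0,0,-30,0,0,0,90],[0,0,-80,0,0,0,90],[0,0,-130,0,0,0,90],[0,0,-180,0,0,0,90],[0,0,-230,0,0,0,90],[0,0,-240,0,0,0,90],[0,0,-240,0,0,0,90]]]'; python3 go.py 450 -43 300 -2.892
```

```text
t: 16.35
ee_pos: [592.5, -148.8, 298.6]
orientation: [-0.088, 3.135, -0.002]
ft_force: [0.7, -0.4, -0.2]
width: 78.8
grasp_force: 0.0
16.35 [ 592.5 -148.8  298.6] F [ 0.7 -0.4 -0.2] shift [136.3 113.7  -2.3] turn [0.0076 0.0033 2.9482]
```

```bash
python3 -m inch '[[[136,114,-2,0.008,0.003,2.948,90],[136,114,-2,0.008,0.003,2.948,90],[136,114,-2,0.008,0.003,2.948,90],[136,114,-2,0.008,0.003,2.948,90],[136,114,-2,0.008,0.003,2.948,90],[136,114,-2,0.008,0.003,2.948,90],[136,114,-2,0.008,0.003,2.948,90],[136,114,-2,0.008,0.003,2.948,90],[136,114,-2,0.008,0.003,2.948,90],[136,114,-2,0.008,0.003,2.948,90],[136,114,-2,0.008,0.003,2.948,90],[136,114,-2,0.008,0.003,2.948,90],[136,114,-2,0.008,0.003,2.948,90],[136,114,-2,0.008,0.003,2.948,90],[136,114,-2,0.008,0.003,2.948,90],[136,114,-2,0.008,0.003,2.948,90],[136,114,-2,0.008,0.003,2.948,90],[136,114,-2,0.008,0.003,2.948,90],[136,114,-2,0.008,0.003,2.948,90],[136,114,-2,0.008,0.003,2.948,90]]]'; python3 -c "
from h import *
wrist('w7')"
python3 -m inch '[[[0,70,0,0,0,0,90],[0,70,0,0,0,0,90],[0,70,0,0,0,0,90],[0,70,0,0,0,0,90]]]'; python3 - <<'E'
from h import *
wrist('w8');m=[]
for n in('w7','w8'):
    d=load(n);print(d['pos'].round(1),d['ori'].round(3),proj(d,(668,-144,72)),proj(d,(590,-149,72)))
    u=int(np.clip(proj(d,(485,-33,115))[0]-80,0,360));print(n,u);m.append(cv2.resize(d['frame'][0:300,u:u+200],(400,600),interpolation=2))
cv2.imwrite('pics/c7.png',np.hstack(m)[:,:,::-1])
E
```

```text
t: 18.35
ee_pos: [447.9, -42.3, 295.3]
orientation: [-3.115, -0.382, 0.015]
ft_force: [0.2, 0.6, -0.5]
width: 79.0
grasp_force: 0.0
t: 18.8
ee_pos: [465.5, -110.0, 295.9]
orientation: [-3.114, -0.391, 0.013]
ft_force: [-0.1, -0.1, 0.1]
width: 79.5
grasp_force: 0.0
[447.9 -42.3 295.3] [-3.115 -0.382  0.015] [455.2288403  -34.74326005] [429.33327955  60.75040192]
w7 198
[ 465.5 -110.   295.9] [-3.114 -0.391  0.013] [374.78358167 -32.31146037] [353.32719072  62.53455495]
w8 117
```

View pics/c7.png

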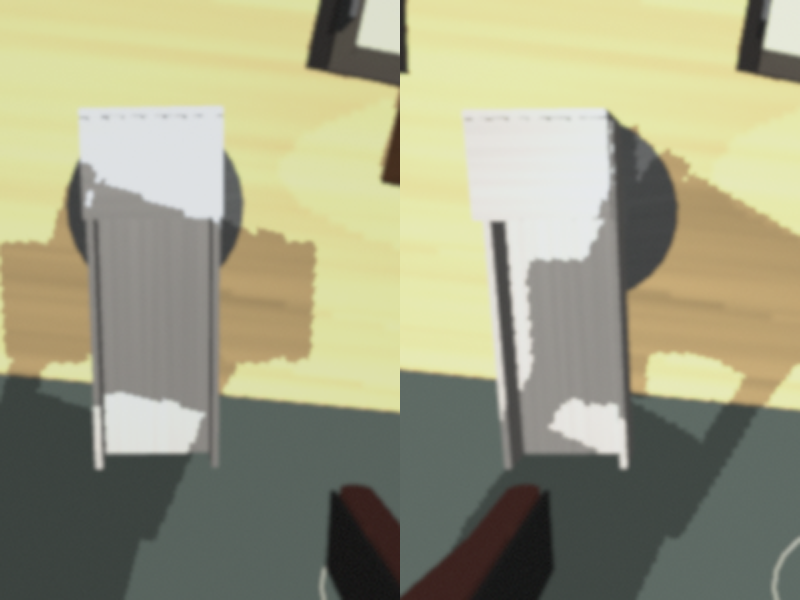

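The hood corners are at (79,108), (223,107) and (84,220) in w7 and at (463,111), (607,110) and (473,221) in w8. The trough end walls are at (94,468)/(218,467) in w7 and (504,469)/(628,468) in w8.

```bash
python3 - <<'E'
from h import *
a=load('w7');b=load('w8');X={}
for n,p,q,z in(('hbL',(79,108),(463,111),129),('hbR',(223,107),(607,110),129),('hfL',(84,220),(473,221),129),('hfR',(222,219),(612,219),129),('eL',(94,468),(504,469),115),('eR',(218,467),(628,468),115)):
    A=(a,(p[0]/2+198,p[1]/2));B=(b,((q[0]-400)/2+117,q[1]/2))
    x,e=tri([A,B]);X[n]=(onz(*A,z)+onz(*B,z))[:2]/2;print(n,x.round(1),e,onz(*A,z)[:2].round(1),onz(*B,z)[:2].round(1))
hb=(X['hbL']+X['hbR'])/2;hf=(X['hfL']+X['hfR'])/2;en=(X['eL']+X['eR'])/2
u=(en-hb)/np.linalg.norm(en-hb);th=np.arctan2(u[1],u[0]);print('len',np.linalg.norm(en-hb),'(150) hood',np.linalg.norm(hf-hb),np.degrees(th))
ax=np.mean([hb+35*u,en-115*u,hf-5*u],0);print('axis',hb+35*u,en-115*u,hf-5*u,ax)
c=np.array([668.4,-143.7]);d=c-ax;t2=np.arctan2(d[1],d[0]);print('target',np.degrees(t2),'swing',np.degrees(t2-th)%360)
np.save('ax.npy',[*ax,th,t2])
E
```

```text
hbL [547.2  15.4 127.8] [0.3, 0.3] [547.3  15.3] [546.9  14.9]
hbR [561.4 -38.6 126.3] [0.1, 0.1] [561.1 -38.4] [561.  -39.1]
hfL [507.1   4.4 129. ] [0.0, 0.0] [507.    4.4] [507.1   4.5]
hfR [521.2 -49.2 126. ] [0.4, 0.4] [520.8 -49.1] [521.6 -49.5]
eL [399.9 -22.4 113. ] [0.2, 0.2] [400.8 -22.4] [400.6 -22.9]
eR [414.1 -77.7 111.9] [0.0, 0.0] [415.1 -77.2] [415.2 -77.9]
len 151.0785018784269 (150) hood 41.32278116347819 -165.3235833361497
axis [520.21294371 -20.67951545] [519.16963106 -20.95276445] [518.971783   -21.16042012] [519.45145259 -20.93090001]
target -39.49665429267701 swing 125.82692904347269
```

```bash
python3 go.py 432.4 -43.7 110 -2.8854; python3 -c "
import numpy as np
for p in np.arange(.1,1.11,.1):print(round(p,2),round(90*(1-np.cos(p)),1),round(90*np.sin(p),1))"
```

```text
18.85 [ 465.6 -109.6  296.1] F [ 0.4  0.  -0.5] shift [-14.4 -71.3 186.5] turn [-0.0041  0.0073 -0.0059]
0.1 0.4 9.0
0.2 1.8 17.9
0.3 4.0 26.6
0.4 7.1 35.0
0.5 11.0 43.1
0.6 15.7 50.8
0.7 21.2 58.0
0.8 27.3 64.6
0.9 34.1 70.5
1.0 41.4 75.7
1.1 49.2 80.2
```

```bash
python3 -m inch '[[[-14,-71,0,-0.004,0.007,-0.006,90],[-14,-71,0,-0.004,0.007,-0.006,90],[-14,-71,50,-0.004,0.007,-0.006,90],[-14,-71,100,-0.004,0.007,-0.006,90],[-14,-71,130,-0.004,0.007,-0.006,90],[-14,-71,140,-0.004,0.007,-0.006,90],[-14,-71,140,-0.004,0.007,-0.006,90],[-14,-71,140,-0.004,0.007,-0.006,90]]]'; python3 go.py 432.4 -43.7 110 -2.8854
```

```text
t: 19.65
ee_pos: [435.4, -44.6, 158.6]
orientation: [3.114, 0.401, 0.005]
ft_force: [0.4, 0.0, 0.2]
width: 78.9
grasp_force: 0.0
19.65 [435.4 -44.6 158.6] F [0.4 0.  0.2] shift [-2.8 -1.7 48.6] turn [ 0.002  -0.0032  0.0002]
```

```bash
python3 -m inch '[[[-2.8,-1.7,15,0.002,-0.003,0,90],[-2.8,-1.7,30,0.002,-0.003,0,90],[-2.8,-1.7,42,0.002,-0.003,0,90],[-2.8,-1.7,48,0.002,-0.003,0,90],[-2.8,-1.7,48,0.002,-0.003,0,80],[-2.8,-1.7,48,0.002,-0.003,0,72],[-2.8,-1.7,48,0.002,-0.003,0,70],[-2.8,-1.7,48,0.002,-0.003,0,70]]]'; python3 go.py 432.4 -43.7 110 -2.8854
```

```text
t: 20.45
ee_pos: [432.0, -43.9, 110.1]
orientation: [-3.116, -0.401, 0.0]
ft_force: [0.0, -0.2, 1.4]
width: 61.9
grasp_force: 0.0
20.45 [432.  -43.9 110.1] F [ 0.  -0.2  1.4] shift [ 0.5 -0.1  0.1] turn [-0.0001  0.0001 -0.0004]
```

Straddling the trough with nothing touching. Now the first half of the arc.

```bash
python3 -m inch '[[[0.4,9,0,0,0,-0.1,70],[1.8,17.9,0,0,0,-0.2,70],[4,26.6,0,0,0,-0.3,70],[7.1,35,0,0,0,-0.4,70],[11,43.1,0,0,0,-0.5,70],[15.7,50.8,0,0,0,-0.6,70],[21.2,58,0,0,0,-0.7,70],[27.3,64.6,0,0,0,-0.8,70],[34.1,70.5,0,0,0,-0.9,70],[41.4,75.7,0,0,0,-1.0,70],[49.2,80.2,0,0,0,-1.1,70],[49.2,80.2,0,0,0,-1.1,70]]]'; python3 - <<'E'
from h import *
from workcell import status
o=status.get_obs();x,y,t0,t2=np.load('ax.npy');r=R.from_rotvec(o['orientation']).as_matrix();th=np.arctan2(-r[1,0],-r[0,0])
print('theta',th,'left',t2-th,'want',x+90*np.cos(th),y+90*np.sin(th),o['ee_pos'],o['qpos'][5])
s,_=shift(o,[x,y,110]);print('axis in tool',s)
E
```

```text
t: 21.65
ee_pos: [500.4, -109.4, 109.7]
orientation: [-2.446, -1.971, 0.0]
ft_force: [-0.1, 0.8, 0.5]
width: 61.2
grasp_force: 0.0
theta -1.7851351547264578 left 1.095788493797292 want 500.3083236875086 -108.8714516075226 [ 500.39627658 -109.36594072  109.73536328] -0.023875493607911424
axis in tool [90.5 -0.2 -0.3]
```

```bash
python3 -m inch '[[[0.4,9,0,0,0,-0.1,70],[1.8,17.9,0,0,0,-0.2,70],[4,26.6,0,0,0,-0.3,70],[7.1,35,0,0,0,-0.4,70],[11,43.1,0,0,0,-0.5,70],[15.7,50.8,0,0,0,-0.6,70],[21.2,58,0,0,0,-0.7,70],[27.3,64.6,0,0,0,-0.8,70],[34.1,70.5,0,0,0,-0.9,70],[41.4,75.7,0,0,0,-1.0,70],[48.9,80.1,0,0,0,-1.096,70],[48.9,80.1,0,0,0,-1.096,70],[48.9,80.1,0,0,0,-1.096,70],[48.9,80.1,0,0,0,-1.096,60],[48.9,80.1,0,0,0,-1.096,60],[48.9,80.1,0,0,0,-1.096,60],[48.9,80.1,0,0,0,-1.096,60]]]'; python3 - <<'E'
from h import *
from workcell import status
o=status.get_obs();x,y,t0,t2=np.load('ax.npy');r=R.from_rotvec(o['orientation']).as_matrix();th=np.arctan2(-r[1,0],-r[0,0])
e=o['ee_pos'];print('theta',th,'left',t2-th,'radial angle left',t2-np.arctan2(e[1]-y,e[0]-x))
s,_=shift(o,[x,y,110]);print('axis in tool',s)
E
```

```text
t: 23.35
ee_pos: [587.9, -78.3, 109.3]
orientation: [-1.063, -2.954, 0.0]
ft_force: [-0.2, 1.2, 0.9]
width: 55.4
grasp_force: 29.9
theta -0.6907235696647226 left 0.0013769087355567367 radial angle left 0.008618420838079843
axis in tool [89.3  0.6 -0.5]
```

Gripped, centred and aimed within 0.5°. I'll open, rise and check.

```bash
python3 -m inch '[[[0,0,0,0,0,0,72],[0,0,0,0,0,0,82],[0,0,0,0,0,0,85],[0,0,0,0,0,0,85],[0,0,-15,0,0,0,85],[0,0,-40,0,0,0,85],[0,0,-90,0,0,0,85],[0,0,-140,0,0,0,85],[0,0,-190,0,0,0,85],[100,0,-230,0,0,0,85],[200,0,-230,0,0,0,85],[200,0,-230,0,0,0,85],[200,0,-230,0,0,0,85],[200,0,-230,0,0,0,85],[200,0,-230,0,0,0,85],[200,0,-230,0,0,0,85]]]'; python3 - <<'E'
from h import *
from workcell import optics
m=[]
for n,(u,v) in(("top",(190,150)),("scene",(200,165))):
    d=optics.get_image(n);pickle.dump(d,open(f'pics/f{n}.pkl','wb'));m.append(cv2.resize(d["frame"][v:v+145,u:u+200],(800,580) if 0 else (400,290),interpolation=2))
    x=d["frame"][v:v+75,u+ (70 if n=="top" else 20):u+(70 if n=="top" else 20)+100];m.append(cv2.resize(x,(400,300),interpolation=2))
cv2.imwrite('pics/c8.png',np.vstack([np.hstack([m[0],m[2]]),np.hstack([m[1],m[3]])])[:,:,::-1])
E
```

```text
t: 24.95
ee_pos: [435.0, 48.6, 340.3]
orientation: [1.062, 2.956, 0.0]
ft_force: [0.4, -0.2, -0.1]
width: 74.8
grasp_force: 0.0
```

View pics/c8.png

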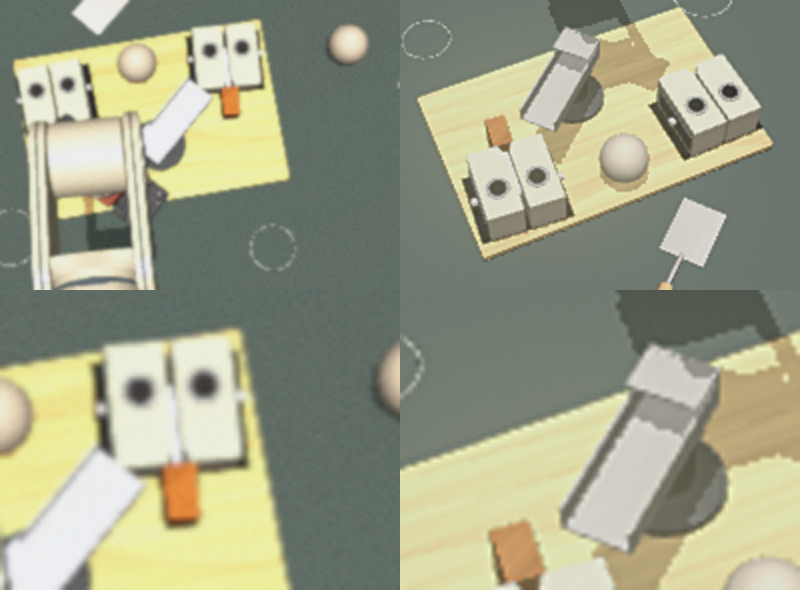

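The picture shows the grip (180,490) against the right mould's front, the blade in its seam, and the chute aimed at the mould's middle. The balls are in place and the arm is clear.

```bash
python3 -c "
from workcell import ctrl
print(ctrl.close_job())"
```

```text
the job is handed in; nothing more can be done
None
```

I've handed the job in, though no verdict came back: the blade slid home in the right-hand mould, its grip against the front face. I swung the chute about 126° the shorter way to point at that mould's middle and let go at 25 s; nothing else was touched, and the left mould wasn't tried since the right one took the blade.

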